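# Stamp the wrapped pack through the press guard

## Robot

A 6-joint arm with a two-finger parallel gripper is mounted at the origin on the work surface. World frame = base frame: x ahead of the robot, y to its left, z up, the work surface at z = 0. Lengths are in m, angles in rad, forces in N, time in s.
With the tool pointing down it reaches from about 0.375 to 0.75 m from the base axis. Payload 9 kg.
Tool frame: the origin (TCP) lies at the very end of the fingers, on their centre line; the grasp point (between the pads) lies 19 mm behind it; z points along the fingers, y is the line along which they close (so a half turn about z gives the same grasp; the last joint's range is limited). The gripper opens to 85 mm and grips with 20 to 120 N. Pads are 22 mm wide; open, the fingers measure 114 mm over their backs; the gripper's body (76 mm by 85 mm) begins 54 mm behind the grasp point. The pads swing forward as they close: fully open they stand 13 mm farther back than shut.
Start: joints at [-1.461, 0.104, 0.097, 1.564, 0, 1.353], TCP at [0.193, -0.568, 0.231] pointing down, gripper open.
Joint ranges: [-2.99, 2.99], [-0.84, 1.86], [-1.1, 1.16], [-1.84, 2.11], [-1.51, 1.56], [-3.14, 3.14]. Speed limits (rad/s): [2.22, 2.22, 2.57, 3.14, 3.14, 3.14].

## Interface

Orientations are given as a rotation vector (axis times angle).
In Python, from cell import sensors, read_camera, ctrl gives the robot as it stands.
- The arm moves only by the shell command python3 -m handwheel 'ROWS'. ROWS is JSON, a list of rows, each a list of 7 numbers: the closure in counts, from 0 (fully open) to 255 (shut), then the shift along the tool's x, y, z normalised to -1 to 1, where 1 is 0.04 m, then the turn, a rotation vector about the tool's x, y, z normalised to -1 to 1, where 1 is 5 degrees. A call has 1 to 8 rows; each row shifts and turns the commanded pose from where the row before left it, along the tool's axes as they then stand; what a row does not reach is not made up. A row lasts 1/12 s, in which the tool goes at most 41.7 mm and 7.16 degrees, less where a joint would pass 70% of its speed; a pose out of reach is approached as far as the arm can. A call with a number of a shift or a turn outside -1 to 1 is refused whole. A call with a gripper value outside its range is refused whole. The fingers move at their own pace and stop on an object; the grip force is fixed at half the most. Time passes only in rows, so rows that do not move let the fingers close. It gives the time, the measured TCP pose, the force, the opening and the grip force at its end, in the units of the state.
- sensors.sense(): the state, without advancing time (a new reading comes with each control period).
- read_camera(name): name is "side" or "top"; returns a dict with "image" (400x640x3 uint8, blue, green, red), "mtx" (3x3 intrinsics, pixels), "distortion" ([k1, k2, p1, p2, k3] as OpenCV has them; the pictures are not rectified), "origin" and "attitude" of the camera in the world. Camera axes: x right, y down, z forward; pixel columns grow to the right and rows downward; lengths in m; the calibration is good to about 2 mm. A picture is of the moment at which its call begins. There is no depth.
- ctrl.sign_off(): hands the job in; it is judged then, once.
The state is a dict: "clock": time; "joint_positions": joint angles; "dq": joint speeds; "joint_torque": joint torques, N m; "position": TCP position; "ee_rot": TCP orientation; "wrist_force": force on the tool from outside, world axes, zero at the start; "ft_torque": the same for the moment, N m; "finger_gap": finger opening in m; "finger_force": force on a finger pad.
Only numpy, scipy, OpenCV 4.12 (cv2) and the standard library are available. Lean on these libraries where they do the work, as an engineer would, in place of code of your own. Each camera call takes 0.05 s, during which the arm holds its last target. There are 200 camera calls.

## Task

Push the wrapped pack along the channel of the stamping press until it sits fully home against the end stop; then reach down through the window in the guard and press the lever right down, keep it fully down for a second and let it spring back up. Only push the pack, never lift it, and do not touch the guard. Leave everything else on the table where it is.

Things in the scene. Friction and masses are not known exactly. Their poses are not given: they have to be found in the camera images.
- press: Fixed grey stamping press. Origin on the table under it; its x axis is the push direction (roughly the robot's right to left), z up. Base plate x -210 to 130 mm, 130 wide, 12 thick. Grey head, 100 wide, from x = -35 on, z 85 to 110, overhangs the channel with a stamp below it; the guard on top reaches out to x = -50.
- stop (a point): End stop of the channel: centre of the foot of the flat grey face at x = 45 mm in the press frame, z = 12 (base plate top). The channel runs from it towards the press's -x, centred on y = 0: two straight rails, 66 apart inside, tops at z = 30, from x = -160 to 40.
- pack: Brown paper pack tied with white string in the channel: rigid, 170 (x) x 60 x 45 mm high, 0.25 to 0.45 kg, loose, x along the press's x. Origin: centre of underside, at z = 12. Starts 35 to 65 short of the stop. Home: leading end on the stop, origin at x = -40 in the press frame (85 before the stop), near end at x = -125, 75 out from the guard.
- guard: Guard on the press head, fixed: level aluminium frame 110 (x) x 100 mm, 5 thick, clear side panels below it, one window 80 (x) x 70 (y). Origin: centre of the window on the frame's upper face, 165 above the table; axes as the press. Not to be touched; an open gripper may be wider than the window.
- lever_pad (a point): Centre of the upper face of the lever's flat steel paddle, 40 (press x) x 30 mm, level and centred below the window: at rest 10 below the frame's upper face, about 34 below it when fully pressed. Press it downwards.
- lever (a joint): Spring lever: 0 up at rest, grows as pressed, stop at 0.30 rad. Hinge along the press's y, 80 mm from the paddle centre towards the press's +x. About 3 N on the paddle starts it, about 7 N brings it to the stop; it springs back up by itself.
- pack_b: another wrapped pack like the one in the press (170 x 60 x 45), lying on the table on the far side of the press; origin at centre of underside. Sizes in mm. Leave alone.
- pack_c: a third such wrapped pack (170 x 60 x 45) lying on the table, farther to the right; origin at centre of underside. Sizes in mm. Leave alone.
- tin: round blue lidded tin, diameter 174, height 60, on the table at the left; origin at centre of underside. Sizes in mm. Leave alone.
- inkpad: flat grey ink-pad case 100 x 65 x 21 lying on the table between the robot and the press; origin at centre of underside. Sizes in mm. Leave alone.
- mug: white mug, diameter 80, height 90, on the table at the left; origin at centre of underside. Sizes in mm. Leave alone.
- tape: grey tape dispenser 150 x 60, 85 high, on the table at the right near the robot; origin at centre of underside. Sizes in mm. Leave alone.
- jar: glass jar with a steel cap, diameter 70, height 100, on the table at the right; origin at centre of underside. Sizes in mm. Leave alone.
Mind the look-alikes: they are no part of the job. What is shaped like the pack but red is not meant.

How it is judged:
On the way, in this order (a step that is already met when the one before it is completed fails the run):
1. the pack is pushed fully home against the end stop (within 4 mm) (x of pack in the frame of press between -0.044 and -0.036 m and value of joint lever below 0.03 rad), for 0.2 s.
2. the lever is held fully down (past 0.26 of 0.30 rad) for 0.8 s with the pack home (x of pack in the frame of press between -0.044 and -0.036 m and value of joint lever above 0.26 rad), for 0.8 s.
3. the lever is back up (value of joint lever below 0.03 rad), for 0.2 s.
At the end, for the whole second after the job is handed in: The pack lies flat in the channel, at rest, within 4 mm of fully home against the stop; the lever has been held down and is back up (below 0.03 rad) (all of step 1 and z of pack in the frame of press below 0.016 m and angle between pack's own z axis and vertical below 0.05 rad and linear speed of pack below 0.01 m/s); the robot touches nothing.
It fails at once if the guard is touched (contact force between guard and the fingers above 0.5 N or contact force between guard and the arm above 0.5 N).
It fails at once if the pack is lifted (10 mm) or tipped up (z of pack in the frame of press above 0.022 m or angle between pack's own z axis and vertical above 0.15 rad).
It fails at once if the lever is pressed before the pack is home (value of joint lever above 0.12 rad and x of pack in the frame of press below -0.046 m).
It fails at once if anything else on the table is moved by more than 15 mm (distance of any of pack_b, pack_c, tin, inkpad, mug, tape, jar from where it was at the start of the episode above 0.015 m).
It also fails if it takes over 50 s, if anything falls off the work surface, if the arm or the gripper's body presses on something with over 40 N, if the wrist force passes 120 N, or if a joint passes its speed limit or range.

## Working session

There is one attempt and no reset: what is moved stays moved. The work goes in short steps, Python scripts to look and compute and a shell command to move; the robot and the scene stay as the last step left them, time stands still between calls to the robot, and variables do not carry over. Pictures are saved under pics/ and viewed, at most 10 in all, crops included, and the job is handed in when it is done.

```bash
mkdir -p pics; ls; python3 - <<'E'
from cell import sensors, read_camera
import cv2
s=sensors.sense();print(s)
for n in("side","top"):
    c=read_camera(n);cv2.imwrite(f"pics/{n}0.png",c["image"]);print({k:v for k,v in c.items() if k!="image"})
E
```

```text
pics
{'clock': 0.0, 'joint_positions': array([-1.46069884e+00,  1.04661760e-01,  9.64688884e-02,  1.56386517e+00,
       -1.04667615e-05,  1.35308133e+00]), 'dq': array([ 0.00013003, -0.00124802,  0.00041559,  0.00072338, -0.00011473,
       -0.00013979]), 'joint_torque': array([-9.99716030e-04, -5.56937206e+01,  5.03640103e+01,  1.74999260e-02,
       -3.52202278e-04, -1.27963875e-05]), 'position': array([ 0.19314552, -0.5677285 ,  0.23054408]), 'ee_rot': array([-3.09824364e+00, -5.12418465e-01, -9.01382013e-05]), 'wrist_force': array([-0.39495867,  0.31038058,  0.22602512]), 'ft_torque': array([ 0.00059712,  0.02477589, -0.02806086]), 'finger_force': 0.0, 'finger_gap': 0.0850859443335543}
{'mtx': array([[492.07052219,   0.        , 330.77550472],
       [  0.        , 492.07052219, 198.02550567],
       [  0.        ,   0.        ,   1.        ]]), 'distortion': array([-0.05796769,  0.        ,  0.        ,  0.        ,  0.        ]), 'origin': array([1.03792376, 1.09675819, 1.05691694]), 'attitude': array([-0.60668154, -2.60483367,  1.25274789])}
{'mtx': array([[481.09606552,   0.        , 318.6867362 ],
       [  0.        , 481.09606552, 204.04984721],
       [  0.        ,   0.        ,   1.        ]]), 'distortion': array([-0.10258593,  0.        ,  0.        ,  0.        ,  0.        ]), 'origin': array([0.33142587, 0.05790787, 1.6280281 ]), 'attitude': array([-2.1896348 ,  2.14051623, -0.14841676])}
```

View pics/top0.png

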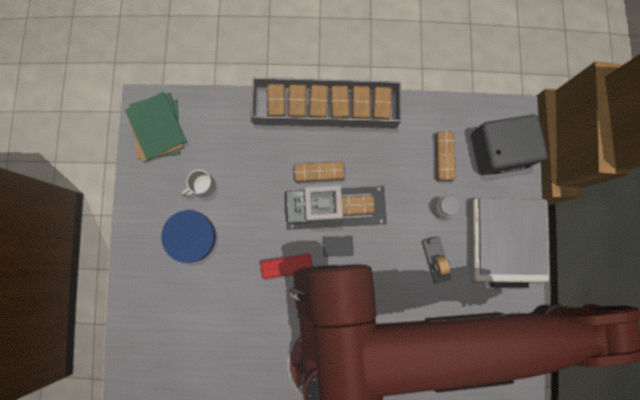

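View pics/side0.png

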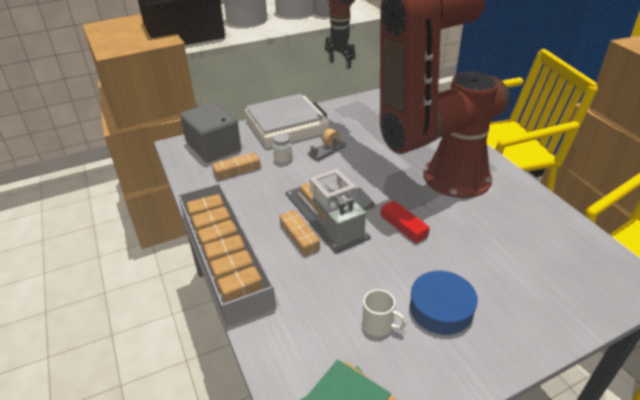

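The top view shows the press at about (335,206). Brown pack candidates:
- (358,204): in the channel
- (319,171): pack_b
- (446,155): pack_c
- (327,100): tray of six
- (287,266): red decoy

I choose the one at (358,204), in the channel between the rails. Next is a close crop to check that.

```bash
python3 - <<'E'
import cv2,numpy as np
t=cv2.imread("pics/top0.png")[175:235,275:395];s=cv2.imread("pics/side0.png")[155:255,280:380]
t=cv2.resize(t,None,fx=6.5,fy=6.5,interpolation=cv2.INTER_CUBIC)
for i in range(0,120,10): cv2.putText(t,str(275+i),(int(i*6.5),10),0,.35,(0,255,255));cv2.line(t,(int(i*6.5),12),(int(i*6.5),18),(0,255,255))
for i in range(0,60,10): cv2.putText(t,str(175+i),(0,int(i*6.5)+4),0,.35,(0,255,255))
cv2.imwrite("pics/topc.png",t)
s=cv2.resize(s,None,fx=6,fy=6,interpolation=cv2.INTER_CUBIC)
for i in range(0,100,10): cv2.putText(s,str(280+i),(i*6,10),0,.35,(0,255,255));cv2.putText(s,str(155+i),(0,i*6+4),0,.35,(0,255,255))
cv2.imwrite("pics/sidec.png",s)
E
```

```text
(no output)
```

View pics/topc.png

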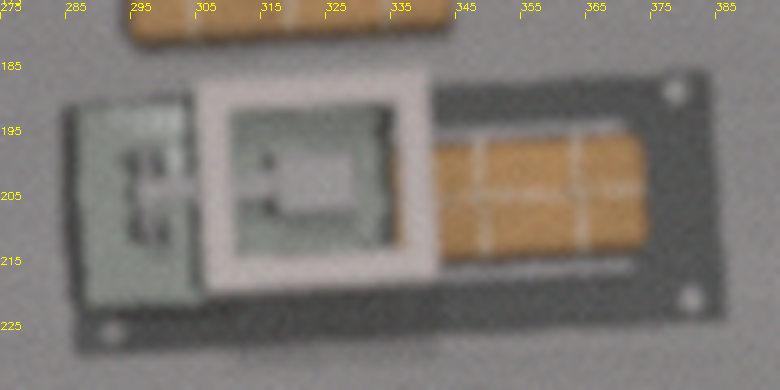

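View pics/sidec.png

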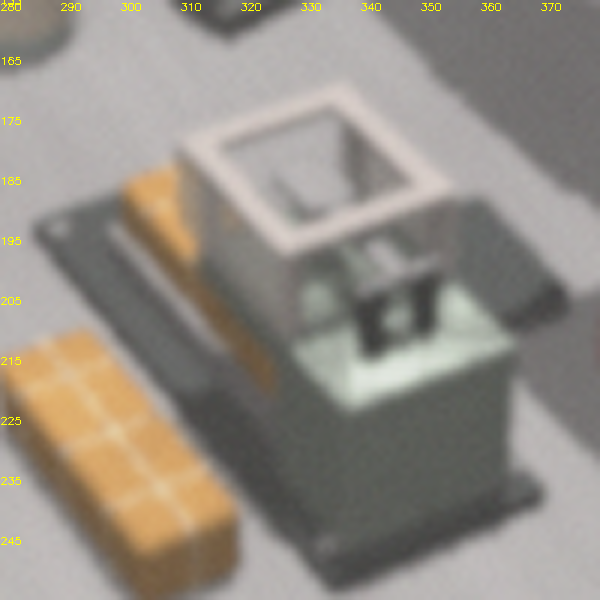

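The crops confirm the choice. In the top crop, the brown pack lies between the rails with its near end at crop x≈645 (about px 374). The guard window is centred at about px 323,202, with the paddle at about (323,202). I'll fit the press pose from the guard and base corners in both views.

```bash
cat > h.py <<'E'
import numpy as np,cv2
from scipy.spatial.transform import Rotation as R
def proj(c,P):
    A=R.from_rotvec(c["attitude"]).as_matrix()
    return cv2.projectPoints(np.float64(P),cv2.Rodrigues(A.T)[0],-A.T@c["origin"],c["mtx"],c["distortion"])[0][:,0]
def press2world(p,P):
    P=np.atleast_2d(P);c,s=np.cos(p[2]),np.sin(p[2])
    return np.c_[P[:,0]*c-P[:,1]*s+p[0],P[:,0]*s+P[:,1]*c+p[1],P[:,2]]
E
python3 - <<'E'
from h import *
from cell import read_camera
from scipy.optimize import least_squares
ct,cs=read_camera("top"),read_camera("side")
g=lambda hx,hy,s:[(5+a*hx,b*hy,165) for a,b in s]
sT=[(1,-1),(-1,-1),(-1,1),(1,1)];sS=[(-1,-1),(-1,1),(1,1),(1,-1)]
PT=np.array(g(55,50,sT)+g(40,35,sT)+[(-210,-65,12),(-210,65,12),(130,65,12),(130,-65,12)])/1e3
qT=np.array([(197,80),(428,70),(440,280),(207,292),(232,109),(392,103),(397,246),(237,256),(708,70),(724,316),(80,353),(66,108)])
PS=np.array(g(55,50,sS)+g(40,35,sS)+[(-210,-65,12),(130,-65,12),(130,65,12)])/1e3
qS=np.array([(180,143),(345,85),(455,187),(285,250),(217,148),(333,107),(415,180),(322,215),(32,228),(337,590),(545,492)])
uT=(qT+.5)/6.5-.5+[275,175];uS=(qS+.5)/6-.5+[280,155]
def f(p,w=(1,1)): return np.r_[w[0]*(proj(ct,press2world(p,PT))-uT).ravel(),w[1]*(proj(cs,press2world(p,PS))-uS).ravel()]
for w in((1,1),(1,0),(0,1)):
    r=least_squares(f,[.55,.05,1.5],args=(w,),loss="soft_l1");print(w,r.x.round(4))
    if w==(1,1): p=r.x;print(f(p)[:24].reshape(-1,2).round(1).tolist(),f(p)[24:].reshape(-1,2).round(1).tolist())
np.save("p.npy",p)
u=(np.array([(641,138),(648,248)])+.5)/6.5-.5+[275,175]
print("pack near x",[least_squares(lambda q:(proj(ct,press2world(p,[[q[0],q[1],.057]]))-a).ravel(),[-.16,0]).x.round(4) for a in u])
print("window",press2world(p,[[.005,0,.165]]),"lookalike tin etc n/a")
from cell import sensors
for x in(-.23,-.15): print(press2world(p,[[x,0,.04]]))
E
```

```text
(1, 1) [0.5181 0.02   1.6512]
[[-0.6, 0.1], [-0.5, -0.3], [-0.3, -0.4], [-0.4, -0.2], [-0.9, 0.2], [0.5, -0.3], [1.1, 0.3], [-0.4, 0.2], [0.1, -0.0], [0.5, 0.0], [-0.9, 0.2], [-0.7, -0.3]] [[-0.6, -1.0], [-0.1, -1.1], [0.6, 0.1], [0.1, 0.4], [-0.1, -0.8], [0.3, -0.9], [0.4, 0.2], [-4.3, 1.9], [-0.3, -1.6], [-0.5, -2.3], [0.8, -1.3]]
(1, 0) [0.518  0.0192 1.6501]
(0, 1) [0.5194 0.0231 1.6546]
pack near x [array([-0.1654, -0.025 ]), array([-0.1649,  0.0313])]
window [[0.51768466 0.0250155  0.165     ]] lookalike tin etc n/a
[[ 0.53654841 -0.20922616  0.04      ]]
[[ 0.53012671 -0.12948432  0.04      ]]
```

```bash
cat > d.py <<'E'
import sys
from h import *
from cell import sensors
p=np.load("p.npy");s=sensors.sense()
T=R.from_rotvec(s["ee_rot"]);g=press2world(p,[[float(a) for a in sys.argv[1:4]]])[0]
G=R.from_matrix(np.array([[0,-1,0],[-1,0,0],[0,0,-1.]]).T);G=R.from_euler("z",p[2])*G
inv=np.linalg.inv
w=s["position"]-[p[0],p[1],0];print("tcp in press mm",(R.from_euler("z",-p[2]).apply(w)*1e3).round(1),"clock",s["clock"],"F",s["wrist_force"].round(1),"gap",s["finger_gap"])
print("shift units now",(T.inv().apply(g-s["position"])/.04).round(2),"after turn",(G.inv().apply(g-s["position"])/.04).round(2),"turn units",(np.degrees((T.inv()*G).as_rotvec())/5).round(2))
E
python3 -m handwheel '[[255,0,0,0,0,0,0.95],[255,0,0,0,0,0,0.95],[255,0,0,0,0,0,0.95],[255,0,0,0,0,0,0]]'; python3 d.py -0.21 0 0.2
```

```text
clock: 0.53
position: [0.1932, -0.568, 0.2311]
ee_rot: [-3.139, -0.118, 0.0]
wrist_force: [-0.3, 0.4, -0.0]
finger_gap: 0.0388
finger_force: 0.0
tcp in press mm [-560.   371.1  231.1] clock 0.5333 F [-0.3  0.4 -0. ] gap 0.0388447822751009
shift units now [ 9.23 -8.8   0.78] after turn [ 9.28 -8.75  0.78] turn units [-0.   -0.   -0.06]
```

```bash
python3 -m handwheel '[[255,0.7,-0.66,0,0,0,-0.06],[255,0.7,-0.66,0,0,0,0],[255,0.7,-0.66,0,0,0,0],[255,0.7,-0.66,0,0,0,0],[255,0.7,-0.66,0,0,0,0],[255,0.7,-0.66,0,0,0,0],[255,0.7,-0.66,0,0,0,0],[255,0.7,-0.66,0,0,0,0]]' >/dev/null; python3 -m handwheel '[[255,0.7,-0.66,0,0,0,0],[255,0.7,-0.66,0,0,0,0],[255,0.7,-0.66,0,0,0,0],[255,0.7,-0.66,0,0,0,0],[255,0.5,-0.5,0,0,0,0],[255,0,0,0,0,0,0],[255,0,0,0,0,0,0]]'; python3 d.py -0.21 0.002 0.03
```

```text
clock: 1.78
position: [0.5203, -0.2014, 0.2311]
ee_rot: [-3.138, -0.141, 0.001]
wrist_force: [-0.3, -0.9, -0.6]
finger_gap: -0.0003
finger_force: 0.0
tcp in press mm [-220.9   15.6  231.1] clock 1.7833 F [-0.3 -0.9 -0.6] gap -0.0003366789986237231
shift units now [ 0.34 -0.27  5.03] after turn [ 0.34 -0.27  5.03] turn units [-0.    0.    0.11]
```

```bash
python3 -m handwheel '[[255,0.34,-0.27,0.6,0,0,0.11],[255,0,0,0.9,0,0,0],[255,0,0,0.9,0,0,0],[255,0,0,0.9,0,0,0],[255,0,0,0.8,0,0,0],[255,0,0,0.5,0,0,0],[255,0,0,0.45,0,0,0],[255,0,0,0,0,0,0]]'; python3 d.py -0.18 0.002 0.028; python3 - <<'E'
from cell import read_camera
import cv2
i=cv2.resize(read_camera("top")["image"][165:255,270:420],None,fx=5,fy=5,interpolation=cv2.INTER_CUBIC)
j=cv2.resize(read_camera("side")["image"][130:250,260:400],None,fx=5,fy=5,interpolation=cv2.INTER_CUBIC)
cv2.imwrite("pics/a_top.png",i);cv2.imwrite("pics/a_side.png",j)
E
```

```text
clock: 2.45
position: [0.5292, -0.1903, 0.0251]
ee_rot: [-3.136, -0.117, 0.008]
wrist_force: [-0.5, 0.6, -0.4]
finger_gap: 0.0002
finger_force: 0.0
tcp in press mm [-210.6    5.8   25.1] clock 2.45 F [-0.5  0.6 -0.4] gap 0.0001521657934348768
shift units now [ 0.09 -0.76 -0.07] after turn [ 0.1  -0.76 -0.07] turn units [-0.04  0.06 -0.06]
```

View pics/a_side.png

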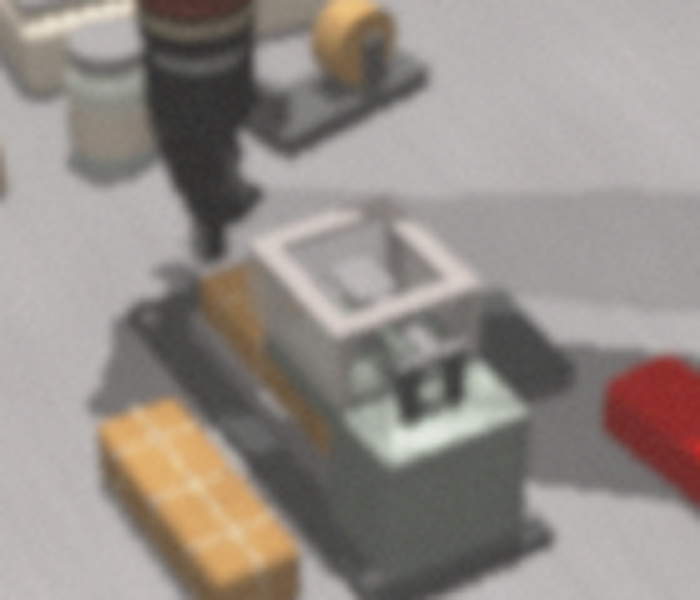

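The closed fingers (crop 208,250) stand on the base plate just behind the pack's near end (205,275), clear of the guard. Starting the slow push.

```bash
python3 -m handwheel '[[255,0.09,-0.2,-0.05,0,0.06,-0.06],[255,0,-0.2,0,0,0,0],[255,0,-0.2,0,0,0,0],[255,0,-0.1,0,0,0,0],[255,0,-0.1,0,0,0,0],[255,0,-0.1,0,0,0,0],[255,0,0,0,0,0,0]]';python3 d.py -0.14 0.002 0.028; python3 -m handwheel '[[255,0,-0.12,0,0,0,0],[255,0,-0.12,0,0,0,0],[255,0,-0.12,0,0,0,0],[255,0,-0.12,0,0,0,0],[255,0,-0.12,0,0,0,0]]';python3 d.py -0.14 0.002 0.028
```

```text
clock: 3.13
position: [0.5334, -0.1541, 0.0318]
ee_rot: [3.139, 0.127, 0.009]
wrist_force: [0.6, -0.1, -0.3]
finger_gap: 0.0002
finger_force: 0.0
tcp in press mm [-174.8   -1.3   31.8] clock 3.1333 F [ 0.6 -0.1 -0.3] gap 0.00020661698863950733
shift units now [-0.08 -0.87  0.09] after turn [-0.08 -0.87  0.09] turn units [ 0.01 -0.07  0.  ]
clock: 3.55
position: [0.5312, -0.1304, 0.0314]
ee_rot: [3.139, 0.125, 0.009]
wrist_force: [0.3, -3.1, 3.3]
finger_gap: -0.0001
finger_force: 1.9
tcp in press mm [-151.    -1.    31.4] clock 3.55 F [ 0.3 -3.1  3.3] gap -9.511289853935594e-05
shift units now [-0.08 -0.27  0.09] after turn [-0.08 -0.27  0.09] turn units [ 0.   -0.06 -0.01]
```

```bash
python3 -m handwheel '[[255,0,-0.08,0,0,0,0],[255,0,-0.08,0,0,0,0],[255,0,-0.05,0,0,0,0]]';python3 -m handwheel '[[255,0,-0.05,0,0,0,0],[255,0,-0.05,0,0,0,0]]' | grep force; python3 d.py -0.14 0 0.03; python3 -m handwheel '[[255,0,-0.05,0,0,0,0],[255,0,-0.05,0,0,0,0]]'| grep force; python3 d.py -0.14 0 0.03
```

```text
clock: 3.8
position: [0.5305, -0.1219, 0.0313]
ee_rot: [-3.139, -0.126, -0.008]
wrist_force: [0.7, -4.6, 2.5]
finger_gap: -0.0004
finger_force: 2.0
wrist_force: [-0.0, -11.9, 4.0]
finger_force: 6.2
tcp in press mm [-138.8   -1.    31.3] clock 3.9667 F [ -0.  -11.9   4. ] gap -0.00031717931026586894
shift units now [-0.02  0.03  0.03] after turn [-0.02  0.03  0.03] turn units [ 0.01 -0.06 -0.01]
wrist_force: [-2.4, -30.5, -1.1]
finger_force: 15.1
tcp in press mm [-138.6   -0.9   31.8] clock 4.1333 F [ -2.4 -30.5  -1.1] gap -0.00033163543520703186
shift units now [-0.02  0.03  0.04] after turn [-0.02  0.03  0.04] turn units [ 0.09 -0.05 -0.03]
```

The force rose to 30 N with the TCP stalled at x≈-138.7, against -139.5 expected at home, so the pack is on the stop. Now I'll dwell briefly, back off, rise and check.

```bash
python3 -m handwheel '[[255,0,0,0,0,0,0],[255,0,0,0,0,0,0],[255,0,0,0,0,0,0],[255,0,0.15,0,0,0,0],[255,0,0.2,0,0,0,0],[255,0,0.4,0,0,0,0],[255,0,0.5,0,0,0,0],[255,0,0,0,0,0,0]]';  python3 -m handwheel '[[255,0,0,-0.7,0,0,0],[255,0,0,-0.9,0,0,0],[255,0,0,-0.9,0,0,0],[255,0,0,-0.9,0,0,0],[255,0,0,-0.9,0,0,0],[255,0,0,0,0,0,0],[255,0,0,0,0,0,0]]'; python3 d.py 0.005 0 0.2; python3 - <<'E'
from h import *
from cell import read_camera
c=read_camera("top");p=np.load("p.npy")
k=6;i=cv2.resize(c["image"][165:255,270:400],None,fx=k,fy=k,interpolation=cv2.INTER_CUBIC)
d=cv2.resize(read_camera("side")["image"][150:220,310:380],None,fx=8,fy=8,interpolation=cv2.INTER_CUBIC)
q=proj(c,press2world(p,[[-.125,-.03,.057],[-.125,.03,.057],[.005,0,.155]]))
for a in (q-[270,165]+.5)*k-.5: cv2.circle(i,tuple(a.round().astype(int).tolist()),3,(0,0,255),1)
i=i[:,:780];cv2.imwrite("pics/b.png",i);cv2.imwrite("pics/bs.png",d)
E
```

```text
clock: 4.8
position: [0.5338, -0.1663, 0.0309]
ee_rot: [-3.139, -0.123, -0.008]
wrist_force: [0.3, -0.1, -0.3]
finger_gap: -0.0003
finger_force: 0.0
clock: 5.38
position: [0.534, -0.1642, 0.2053]
ee_rot: [3.138, 0.126, 0.013]
wrist_force: [-0.1, -0.1, -0.8]
finger_gap: -0.0002
finger_force: 0.0
tcp in press mm [-184.9   -1.1  205.3] clock 5.3833 F [-0.1 -0.1 -0.8] gap -0.00021505961299637865
shift units now [-0.03 -4.75  0.13] after turn [-0.03 -4.75  0.13] turn units [ 0.01 -0.09  0.  ]
```

View pics/b.png

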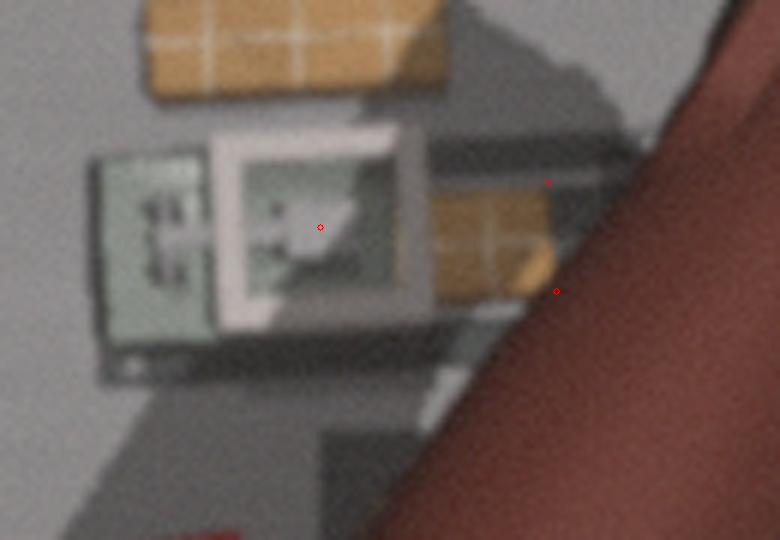

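The pack's near edge (crop x≈552) lies on the predicted home edge (red dots 548–556), so it is home. The paddle centre also matches its dot at (320,227). Now moving above the window.

```bash
python3 -m handwheel '[[255,-0.03,-0.8,0,0,-0.09,0],[255,0,-0.9,0,0,0,0],[255,0,-0.9,0,0,0,0],[255,0,-0.9,0,0,0,0],[255,0,-0.8,0,0,0,0],[255,0,-0.45,0,0,0,0],[255,0,0,0,0,0,0],[255,0,0,0,0,0,0]]' >/dev/null; python3 d.py 0.005 0 0.158; python3 - <<'E'
from cell import read_camera
import cv2
j=cv2.resize(read_camera("side")["image"][135:235,280:390],None,fx=6,fy=6,interpolation=cv2.INTER_CUBIC)
cv2.imwrite("pics/c.png",j[:600])
E
```

```text
tcp in press mm [  6.3   1.9 201.6] clock 6.15 F [-0.8  0.2 -0.3] gap -0.00011841463749450564
shift units now [0.05 0.03 1.09] after turn [0.05 0.03 1.09] turn units [-0.01  0.06  0.02]
```

View pics/c.png

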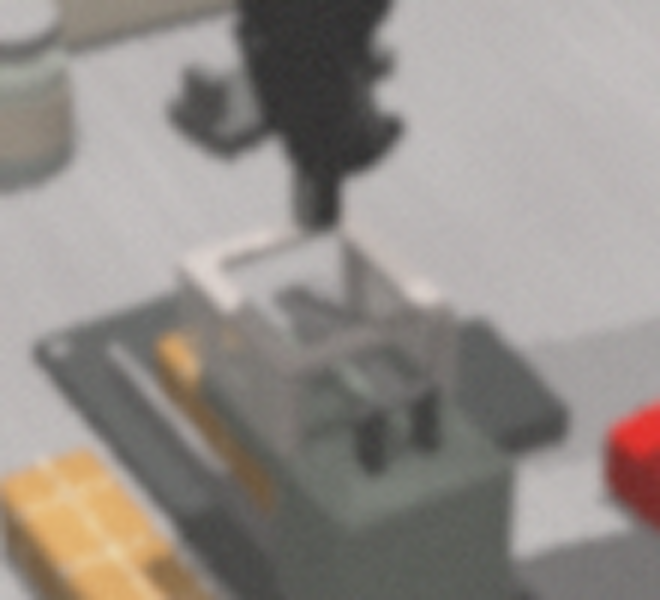

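The fingers stand over the window, with the tip at crop (318,225). Descending slowly while watching the force.

```bash
python3 -m handwheel '[[255,0.05,0.03,0.4,0,0.06,0],[255,0,0,0.4,0,0,0],[255,0,0,0.2,0,0,0],[255,0,0,0.15,0,0,0],[255,0,0,0.1,0,0,0],[255,0,0,0,0,0,0]]' >/dev/null; python3 d.py 0.005 0 0.13; python3 -m handwheel '[[255,0,0,0.15,0,0,0],[255,0,0,0.15,0,0,0],[255,0,0,0.1,0,0,0]]' >/dev/null; python3 d.py 0.005 0 0.13
```

```text
tcp in press mm [  3.3  -0.7 152.9] clock 6.7 F [-1.8 -0.4  2.9] gap -0.00010910162968833447
shift units now [-0.02 -0.04  0.57] after turn [-0.02 -0.04  0.57] turn units [ 0.01 -0.02 -0.01]
tcp in press mm [  3.8  -1.6 137.4] clock 6.95 F [-0.2 -0.1  5.7] gap -0.0002785200442938166
shift units now [-0.04 -0.03  0.19] after turn [-0.04 -0.03  0.19] turn units [ 0.   -0.05 -0.01]
```

```bash
python3 -m handwheel '[[255,0,0,0.08,0,0,0],[255,0,0,0.08,0,0,0],[255,0,0,0.05,0,0,0]]' >/dev/null; python3 d.py 0.005 0 0.13; python3 -m handwheel '[[255,0,0,0.05,0,0,0],[255,0,0,0,0,0,0]]'>/dev/null; python3 d.py 0.005 0 0.13
```

```text
tcp in press mm [  4.5  -1.9 131. ] clock 7.2 F [-10.1   3.8  32.5] gap -3.972673765587492e-05
shift units now [-0.05 -0.01  0.03] after turn [-0.05 -0.01  0.03] turn units [-0.01 -0.06  0.  ]
tcp in press mm [  4.5  -2.  131. ] clock 7.3667 F [-12.8   3.9  33.2] gap 0.0001650222963306035
shift units now [-0.05 -0.01  0.02] after turn [-0.05 -0.01  0.02] turn units [-0.   -0.07  0.01]
```

It is on the lever stop: z stalled at 131 mm with 33 N. I'll ease off slightly and hold for more than 1 s, then release and retract straight up.

```bash
python3 -m handwheel '[[255,0,0,-0.03,0,0,0],[255,0,0,0,0,0,0],[255,0,0,0,0,0,0],[255,0,0,0,0,0,0],[255,0,0,0,0,0,0],[255,0,0,0,0,0,0],[255,0,0,0,0,0,0],[255,0,0,0,0,0,0]]' | grep -E "pos|wrist";python3 -m handwheel '[[255,0,0,0,0,0,0],[255,0,0,0,0,0,0],[255,0,0,0,0,0,0],[255,0,0,0,0,0,0],[255,0,0,0,0,0,0],[255,0,0,0,0,0,0]]' | grep -E "pos|wrist"
python3 -m handwheel '[[255,0,0,-0.15,0,0,0],[255,0,0,-0.2,0,0,0],[255,0,0,-0.3,0,0,0],[255,0,0,-0.4,0,0,0],[255,0,0,-0.5,0,0,0],[255,0,0,-0.8,0,0,0],[255,0,0,-0.8,0,0,0],[255,0,0,0,0,0,0]]'
python3 -m handwheel '[[255,0,0.8,0,0,0,0],[255,0,0.9,0,0,0,0],[255,0,0.9,0,0,0,0],[255,0,0.9,0,0,0,0],[255,0,0.9,0,0,0,0],[255,0,0.9,0,0,0,0],[255,0,0.4,0,0,0,0],[255,0,0,0,0,0,0]]' >/dev/null
python3 d.py 0 0 .2;python3 - <<'E'
from h import *
from cell import read_camera
c=read_camera("top");p=np.load("p.npy");k=6
i=cv2.resize(c["image"][165:255,270:400],None,fx=k,fy=k,interpolation=cv2.INTER_CUBIC)
q=proj(c,press2world(p,[[-.125,-.03,.057],[-.125,.03,.057],[.005,0,.155]]))
for a in (q-[270,165]+.5)*k-.5: cv2.circle(i,tuple(a.round().astype(int).tolist()),3,(0,0,255),1)
cv2.imwrite("pics/e.png",i)
E
```

```text
position: [0.5197, 0.0246, 0.1313]
wrist_force: [-10.4, 3.9, 26.5]
position: [0.5196, 0.0247, 0.1313]
wrist_force: [-9.1, 2.9, 27.5]
clock: 9.2
position: [0.5203, 0.024, 0.2605]
ee_rot: [3.138, 0.126, 0.016]
wrist_force: [0.6, -0.6, 1.1]
finger_gap: -0.0001
finger_force: 0.0
tcp in press mm [-2.269e+02 -1.000e-01  2.531e+02] clock 9.8667 F [ 0.4  0.  -0.7] gap 0.0003736917918021861
shift units now [-0.03 -5.67  1.33] after turn [-0.   -5.67  1.33] turn units [-0.01 -0.02 -0.04]
```

View pics/e.png

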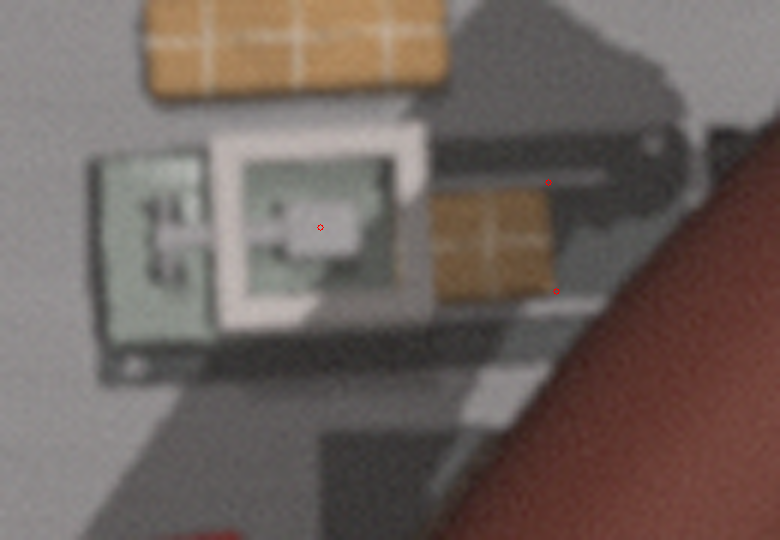

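The pack is still home, with its near edge at crop x≈552 on the dots. The paddle is back up at (320,227) and the arm is clear, so I'm handing in.

```bash
python3 -c "
from cell import ctrl
print(ctrl.sign_off())"
```

```text
the job is handed in; nothing more can be done
None
```

The pack is home against the stop, the lever was held fully down for over a second and sprang back up, and the job is handed in at about 10 s on the robot's clock; no verdict came back.

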